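# Slide the loaded lab jack under the condenser

## Task

Stand the open white receiver upright in the middle of the lab jack's top plate. Then, leaving the jack on the bench (slide it, do not lift it), gently slide the jack with the receiver on it under the condenser, until the drip tip is over the middle of the receiver's mouth and the jack is square to the stand with its knob facing away from the stand. Do not tip the receiver, bump the condenser or disturb anything else on the bench.

Things in the scene. Friction and masses are not known exactly. Their poses are not given: they have to be found in the camera images.
- jack: Loose low scissor lab jack, closed, about 0.65 kg: square blue base 150 x 150 mm and 20 mm high, square blue top plate 150 x 150 mm and 14 mm thick whose top is 70 mm above the bench, steel scissors between them (set in 15 to 30 mm from the edges, gap between base and plate 36 mm high). Too wide to grasp. Origin: centre of its underside on the bench; z up; the knob sticks out on its -x side.
- jack_plate (a point): Centre of the top face of the jack's top plate, 70 mm above the jack's origin.
- jack_knob (a point): Outer end of the jack's black adjusting knob (26 mm diameter, 18 mm long, on an 8 mm screw), 107 mm from the jack's axis on its -x side (32 mm out from the edge), 38 mm above the bench.
- receiver: Loose open white plastic straight-sided beaker without handle, 56 mm outer diameter, 85 mm high, 3 mm wall, about 90 g, standing on the bench. Origin: centre of its underside; z up.
- receiver_mouth (a point): Centre of the receiver's mouth, 85 mm above its origin.
- stand: Fixed retort stand. Its x axis runs from under the drip tip back to the rod, z up. Origin: a point on the bench 90 mm in front of the drip tip (nothing is there). Grey base plate 110 (x) x 160 (y) x 12 mm, centred 150 mm behind the drip tip (near edge 95 mm behind it); steel rod 12 mm thick, 460 mm high on its middle. The jack is square when its x axis is parallel to the stand's.
- condenser: Fixed glass condenser held by the stand: a thin upright tube (12 mm diameter, with a 20 mm collar) comes down to the drip tip; from 236 mm above the bench over the tip a sloping tube (up to 37 mm thick) rises towards the rod, along the stand's +x, to 420 mm. Same origin and axes as the stand.
- drip_tip (a point): Lower end of the condenser's drip tube, 175 mm above the bench (20 mm above the mouth of a receiver that stands on the jack); 90 mm along +x from the stand's origin.
- cork_ring: Bystander: loose cork flask ring, 70 mm across, 22 mm high. Origin: centre of its underside.
- screwdriver: Bystander: loose screwdriver lying on the bench, 150 mm long.
- stopper: Bystander: loose small rubber stopper, 32 mm across, 34 mm high. Origin: centre of its underside.
- cup: Bystander: loose purple plastic cup, 70 mm across, 90 mm high. Origin: centre of its underside.
- flashlight: Bystander: loose black flashlight standing on its end, 42 mm across, 120 mm high. Origin: centre of its underside.
Not all that is in view belongs to the job. Of the things shaped like the jack, the blue one is meant.

How it is judged (in metres and radians):
On the way:
1. the receiver stands upright and released in the middle of the jack's plate (within 30 mm), the jack not yet under the condenser (jack centre still more than 100 mm from the drip tip) (horizontal distance between receiver and jack_plate below 0.03 m and z of receiver in the frame of jack between 0.062 and 0.078 m and angle between receiver's own z axis and vertical below 0.1 rad and contact force between the fingers and receiver below 0.1 N and horizontal distance between jack_plate and drip_tip above 0.1 m), for 0.2 s.
At the end, for the whole second after the job is handed in: The receiver stands upright, released and at rest on the jack's plate within 30 mm of its centre; the centre of its mouth is within 15 mm (horizontally) of the drip tip; the jack rests flat on the bench, its x axis within 8 degrees of the stand's x axis and its knob on the side away from the stand (horizontal distance between receiver and jack_plate below 0.03 m and z of receiver in the frame of jack between 0.062 and 0.078 m and angle between receiver's own z axis and vertical below 0.1 rad and contact force between the fingers and receiver below 0.1 N and horizontal distance between receiver_mouth and drip_tip below 0.015 m and angle between the x axis of jack and the x axis of stand, either way round below 0.14 rad and x of jack_knob in the frame of stand below 0.06 m and angle between jack's own z axis and vertical below 0.05 rad and height (world z) of jack below 0.006 m and linear speed of each of jack, receiver below 0.01 m/s); the robot touches nothing.
It fails at once if the receiver is tipped (more than 35 degrees) (angle between receiver's own z axis and vertical above 0.61 rad).
It fails at once if the jack is lifted or tipped off the bench (more than 12 mm or 10 degrees) (height (world z) of jack above 0.012 m or angle between jack's own z axis and vertical above 0.175 rad).
It fails at once if anything bumps the condenser (more than 3 N) (contact force between anything else and condenser above 3 N).
It fails at once if a bystander is moved more than 30 mm (distance of any of cork_ring, screwdriver, stopper, cup, flashlight from where it was at the start of the episode above 0.03 m).
It also fails if it takes over 72 s, if anything falls off the work surface, if the arm or the gripper's body presses on something with over 40 N, if the wrist force passes 120 N, or if a joint passes its speed limit or range.

## Robot

A 6-joint arm with a two-finger parallel gripper is mounted at the origin on the work surface. World frame = base frame: x ahead of the robot, y to its left, z up, the work surface at z = 0. Lengths are in mm, angles in rad, forces in N, time in s.
With the tool pointing down it reaches from about 275 to 850 mm from the base axis. Payload 19 kg.
Tool frame: the origin (TCP) lies midway between the tips of the shut fingers; the grasp point (between the pads) lies 19 mm behind it; z points along the fingers, y is the line along which they close (so a half turn about z gives the same grasp; the last joint's range is limited). The gripper opens to 85 mm and grips with 20 to 120 N. Pads are 22 mm wide; open, the fingers measure 114 mm over their backs; the gripper's body (76 mm by 85 mm) begins 54 mm behind the grasp point. The pads swing forward as they close: fully open they stand 13 mm farther back than shut.
Start: joints at [-1.273, 0.15, 1.437, -0, 1.554, -0.134], TCP at [240.612, -522.203, 231.267] pointing down, gripper open.
Joint ranges: [-2.8, 2.8], [-0.68, 2.1], [0.12, 2.68], [-1.39, 4.53], [0.16, 2.79], [-2.81, 2.81]. Speed limits (rad/s): [1.89, 1.89, 2.22, 3.01, 3.01, 3.01].

## Interface

Orientations are given as a rotation vector (axis times angle).
In Python, from bench import get_state, viewer, bot gives the robot as it stands.
- The arm moves only by the tool move_arm, never from a script. Its argument "targets" is text: rows parted by semicolons, each of 7 numbers parted by spaces: the shift along the world's x, y, z in cm, then the turn, a rotation vector about the world's x, y, z in rad, then the opening, from 0 (shut) to 1 (fully open). In form: dx dy dz rx ry rz grip; .... A call has 1 to 5 rows; each row shifts and turns the commanded pose from where the row before left it; what a row does not reach is not made up. A row lasts 1/12 s, in which the tool goes at most 41.7 mm and 7.16 degrees, less where a joint would pass 70% of its speed; a pose out of reach is approached as far as the arm can. A call is refused whole if a number of a shift passes 4.17 or a number of a turn 0.125, either way. A call with a gripper value outside its range is refused whole. The fingers move at their own pace and stop on an object; the grip force is fixed at half the most. Time passes only in rows, so rows that do not move let the fingers close. It gives the time, the measured TCP pose, the force, the opening and the grip force at its end, in the units of the state.
- get_state(): the state, without advancing time (a new reading comes with each control period).
- viewer.camera(name): name is "scene" or "top" or "wrist"; returns (picture, depth): 420x560x3 uint8, blue, green, red; 420x560 float32, mm along the optical axis (not along the pixel's ray), 0 where there is no reading.
- viewer.camera_params(name): a dict with "camera_matrix" (3x3 intrinsics, pixels), "camera_from_world" (4x4, takes a point from world to camera coordinates); the wrist camera has in their place "hand_eye" (4x4, takes a point from camera to tool coordinates, whose origin is the TCP and whose axes are the flange's). Camera axes: x right, y up, looking along -z (the intrinsics and any distortion apply to the point x, -y, -z); pixel columns grow to the right and rows downward; lengths in mm; the calibration is good to about 2 mm. A picture is of the moment at which its call begins: read the wrist's pose just before it. camera_params takes no time and is no camera call.
- bot.job_done(): hands the job in; it is judged then, once.
The state is a dict: "clock": time; "joints": joint angles; "qd": joint speeds; "joint_torque": joint torques, N m; "tool_pos": TCP position; "eef_rot": TCP orientation; "force": force on the tool from outside, world axes, zero at the start; "wrist_torque": the same for the moment, N m; "opening": finger opening in mm; "finger_force": force on a finger pad.
Only numpy, scipy, OpenCV 4.12 (cv2) and the standard library are available. Lean on these libraries where they do the work, as an engineer would, in place of code of your own. Each camera call takes 0.05 s, during which the arm holds its last target. There are 200 camera calls.

## Working session

There is one attempt and no reset: what is moved stays moved. The work goes in short steps, Python scripts to look and compute and a tool call to move; the robot and the scene stay as the last step left them, time stands still between calls to the robot, and variables do not carry over. Pictures are saved under pics/ and viewed, at most 11 in all, crops included, and the job is handed in when it is done.

Besides the shell and the picture viewer there is one more tool, called after "Request:" as a command line: name --argument value ..., lists and objects as JSON in quotes. move_arm: Moves the arm, as the interface text tells. Its arguments: {"type":"object","properties":{"targets":{"type":"string"}},"required":["targets"]}

```bash
mkdir -p pics; ls
cat > h.py <<'E'
import numpy as np, cv2
from bench import get_state, viewer, bot
def world(name):
    im,d=viewer.camera(name); p=viewer.camera_params(name)
    K=np.array(p["camera_matrix"]); 
    v,u=np.mgrid[:420,:560]
    dist=p.get("distortion",None)
    pts=cv2.undistortPoints(np.stack([u,v],-1).reshape(-1,1,2).astype(float),K,None if dist is None else np.array(dist,float)).reshape(420,560,2)
    c=np.stack([pts[...,0]*d,-pts[...,1]*d,-d,np.ones_like(d)],-1)
    T=np.linalg.inv(np.array(p["camera_from_world"]))
    w=(c@T.T)[...,:3]; w[d==0]=np.nan
    return im,d,w
E
python3 - <<'E'
from h import *
for n in("scene","top"):
    p=viewer.camera_params(n); print(n,p)
    im,d,w=world(n); cv2.imwrite(f"pics/{n}0.png",im); np.savez(f"{n}0.npz",im=im,d=d,w=w)
print(viewer.camera_params("wrist").keys())
s=get_state();print(s)
E
```

```text
pics
scene {'camera_matrix': array([[466.44718149,   0.        , 282.05258202],
       [  0.        , 466.44718149, 211.86377837],
       [  0.        ,   0.        ,   1.        ]]), 'camera_from_world': array([[ 7.90538768e-01,  6.12326536e-01, -1.02308143e-02,
        -4.36436301e+02],
       [-4.41853564e-01,  5.81859304e-01,  6.82792192e-01,
         1.38113226e+02],
       [ 4.24044672e-01, -5.35253177e-01,  7.30541000e-01,
        -1.65655243e+03],
       [ 0.00000000e+00,  0.00000000e+00,  0.00000000e+00,
         1.00000000e+00]])}
top {'camera_matrix': array([[398.2025388 ,   0.        , 270.88953519],
       [  0.        , 398.2025388 , 209.38503877],
       [  0.        ,   0.        ,   1.        ]]), 'camera_from_world': array([[ 1.81293651e-02, -9.99835427e-01, -6.67412563e-04,
         2.00425855e+01],
       [ 9.87972555e-01,  1.78117319e-02,  1.53600044e-01,
        -5.30527147e+02],
       [-1.53562878e-01, -3.44405658e-03,  9.88132876e-01,
        -1.53272167e+03],
       [ 0.00000000e+00,  0.00000000e+00,  0.00000000e+00,
         1.00000000e+00]])}
dict_keys(['camera_matrix', 'hand_eye'])
{'clock': 0.1, 'joints': array([-1.27298047e+00,  1.50941125e-01,  1.43792219e+00,  2.06545049e-05,
        1.55380140e+00, -1.33981762e-01]), 'qd': array([-7.40923263e-04, -1.05541976e-03, -2.44565857e-03, -4.32193373e-04,
        2.77944839e-05, -1.56198008e-04]), 'joint_torque': array([ 4.70297760e-03, -7.14383626e+01, -5.71795034e+01, -6.53026450e-05,
        7.14295136e-03,  1.21888769e-05]), 'tool_pos': array([ 240.57613829, -522.02473153,  230.75519992]), 'eef_rot': array([-3.06761300e+00, -6.72779311e-01,  1.05427868e-04]), 'force': array([-0.09201383, -1.13737557,  0.08401559]), 'wrist_torque': array([ 0.00784111, -0.05298047, -0.03807373]), 'finger_force': 0.0, 'opening': 85.45904376067175}
```

View pics/scene0.png

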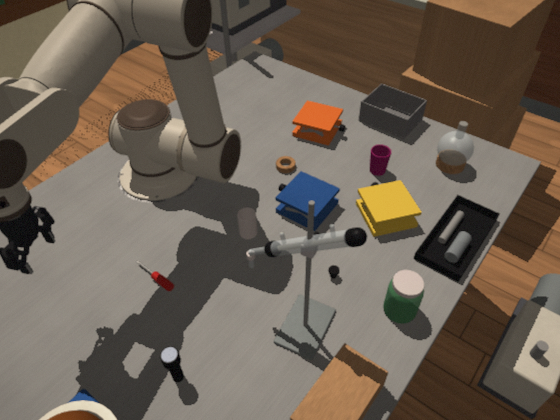

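View pics/top0.png

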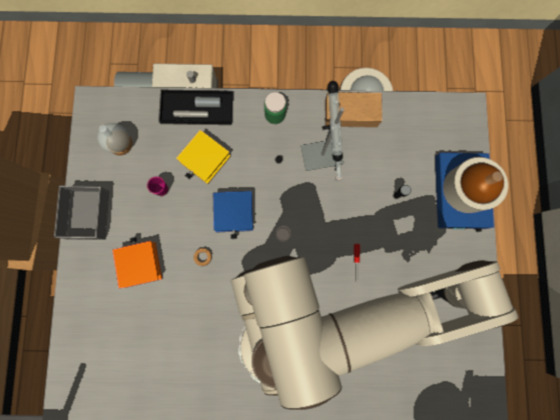

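The picture shows these candidates:
- **Jack:** blue at scene (308,197) / top (233,211), yellow at top (203,156), orange at top (136,263), and a large blue block with a bowl at top (465,190).
- **Receiver:** whitish cylinder at scene (247,223) / top (283,233), green jar with a white lid at scene (404,295), purple cup at scene (380,160).

I choose the blue jack at top (233,211) and the cylinder at top (283,233), and will check both in a crop and by measurement.

Run:
```python
from h import *
t=np.load("top0.npz"); s=np.load("scene0.npz")
for nm,f,pts in(("top",t,dict(jack=(233,211),rec=(283,233),knob=(235,237),bigblue=(445,215),base=(312,155),tip=(338,178),cork=(203,250),cup=(157,185),stop=(279,159),fl=(404,189),sd=(357,250),orange=(136,263),bench=(300,190))),("scene",s,dict(rec=(247,215),jack=(308,190),tip=(250,262),knob=(283,187)))):
    for k,(u,v) in pts.items(): print(nm,k,f["w"][v,u].round(0))
# jack plate
w=t["w"];im=t["im"]
hsv=cv2.cvtColor(im,cv2.COLOR_BGR2HSV)
roi=np.zeros(w.shape[:2],bool);roi[180:245,205:262]=1
m=roi&(abs(w[...,2]-70)<6)&(hsv[...,0]>100)&(hsv[...,0]<130)
p=w[m];print(len(p),p.mean(0),p[:,:2].min(0),p[:,:2].max(0),cv2.minAreaRect(p[:,:2].astype(np.float32)))
k=roi&(w[...,2]>20)&(w[...,2]<52)&(hsv[...,2]<60); print("knob",np.argwhere(k)[:3],np.nanmedian(w[k],0))
roi=np.zeros(w.shape[:2],bool);roi[215:255,265:305]=1
m=roi&(w[...,2]>75)&(w[...,2]<95);p=w[m];print("rim",len(p),p.mean(0),cv2.minEnclosingCircle(p[:,:2].astype(np.float32)))
a=cv2.resize(s["im"][150:290,200:360],None,fx=3.2,fy=3.2,interpolation=2)
b=cv2.resize(t["im"][120:270,190:350],None,fx=1.75*1.6,fy=1.75*1.6,interpolation=2)
h=min(a.shape[0],b.shape[0]);c=np.hstack([a[:h],b[:h]]);cv2.imwrite("pics/c1.png",cv2.resize(c,(800,int(h*800/c.shape[1]))))
```

```text
top jack [516. 176.  75.]
top rec [441. -21.   1.]
top knob [418. 168.  44.]
top bigblue [ 517. -647.   63.]
top base [ 762. -134.   20.]
top tip [ 617. -205.  230.]
top cork [366. 294.  20.]
top cup [629. 497.   2.]
top stop [738.   1.  33.]
top fl [ 604. -471.  125.]
top sd [ 377. -313.   19.]
top orange [310. 539.  68.]
top bench [619. -88.  -4.]
scene rec [419.  -3.  57.]
scene jack [512. 189.  70.]
scene tip [ 620. -211.  200.]
scene knob [426. 169.  49.]
1342 [517.55483361 181.25722012  69.95259519] [441.37623167 104.79548604] [597.2792813  256.75461401] ((519.375732421875, 181.17282104492188), (151.08352661132812, 149.25152587890625), 3.43607234954834)
knob [[234 234]
 [234 235]
 [234 236]] [425.25726887 171.17514061  48.29201328]
rim 41 [435.36891927 -16.84107096  84.28619758] ((434.7409362792969, -16.999465942382812), 27.847013473510742)
```

View pics/c1.png

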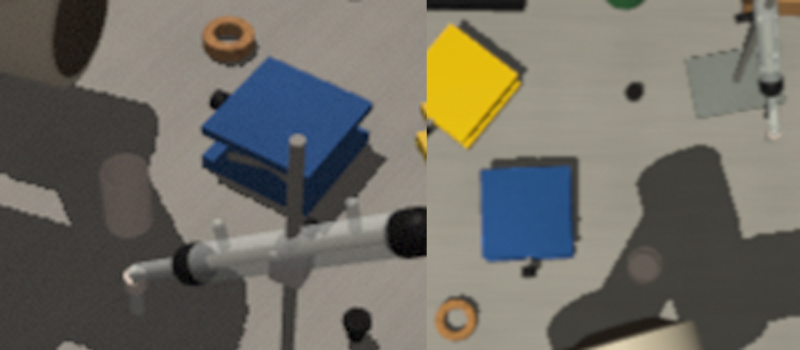

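The crop confirms both: the beaker is open and white, in shadow, with its rim at (435,-17). The blue jack's plate centre is at (518,181), with its knob toward -x. Next I measure the stand.

Run:
```python
from h import *
t=np.load("top0.npz"); s=np.load("scene0.npz")
for nm,f in(("top",t),("scene",s)):
    w=f["w"];z=w[...,2]
    m=(w[...,0]>640)&(w[...,0]<900)&(w[...,1]>-330)&(w[...,1]<0)&(z>7)&(z<25)
    m=cv2.morphologyEx(m.astype(np.uint8),cv2.MORPH_OPEN,np.ones((3,3)))
    n,l,st,c=cv2.connectedComponentsWithStats(m)
    for i in range(1,n):
        if st[i,4]>60:
            p=w[l==i];print(nm,"base",st[i],p.mean(0).round(1),cv2.minAreaRect(p[:,:2].astype(np.float32)), cv2.boxPoints(cv2.minAreaRect(p[:,:2].astype(np.float32))).round())
    m=(w[...,0]>560)&(w[...,0]<900)&(w[...,1]>-330)&(w[...,1]<0)&(z>165)
    for lo in range(165,460,20):
        p=w[m&(z>=lo)&(z<lo+20)]
        if len(p)>3: print(nm,lo,len(p),np.median(p,0).round(0),p.min(0).round(0),p.max(0).round(0))
```

```text
top base [302 141  32  29 564] [ 761.2 -151.6   13. ] ((764.8262939453125, -155.32778930664062), (110.3443832397461, 118.80674743652344), 12.721076011657715) [[ 698. -110.]
 [ 724. -225.]
 [ 832. -201.]
 [ 806.  -85.]]
top 165 8 [ 764. -173.  179.] [ 617. -202.  167.] [ 771. -170.  183.]
top 185 9 [ 763. -175.  193.] [ 615. -204.  188.] [ 768. -170.  203.]
top 205 13 [ 762. -178.  219.] [ 613. -207.  205.] [ 769. -170.  225.]
top 225 27 [ 621. -201.  235.] [ 612. -211.  227.] [ 768. -169.  244.]
top 245 44 [ 638. -199.  255.] [ 620. -209.  245.] [ 769. -169.  265.]
top 265 37 [ 661. -195.  272.] [ 639. -203.  266.] [ 766. -171.  285.]
top 285 91 [ 678. -190.  296.] [ 664. -209.  286.] [ 710. -170.  305.]
top 305 90 [ 704. -184.  315.] [ 684. -203.  305.] [ 730. -167.  325.]
top 325 133 [ 735. -175.  338.] [ 701. -196.  325.] [ 777. -134.  345.]
top 345 110 [ 755. -175.  354.] [ 701. -193.  346.] [ 787. -141.  365.]
top 365 78 [ 783. -165.  376.] [ 759. -186.  365.] [ 816. -149.  385.]
top 385 114 [ 806. -167.  395.] [ 763. -181.  385.] [ 838. -146.  405.]
top 405 114 [ 832. -160.  41
[... 816 characters left out ...]
6. -215.  265.] [ 774. -175.  285.]
scene 285 181 [ 689. -204.  296.] [ 664. -213.  285.] [ 774. -174.  305.]
scene 305 175 [ 713. -199.  316.] [ 683. -208.  305.] [ 784. -172.  325.]
scene 325 275 [ 741. -193.  335.] [ 702. -202.  325.] [ 784. -136.  345.]
scene 345 206 [ 761. -190.  354.] [ 700. -196.  345.] [ 808. -137.  365.]
scene 365 213 [ 786. -184.  376.] [ 761. -192.  365.] [ 824. -164.  385.]
scene 385 255 [ 811. -180.  394.] [ 764. -186.  385.] [ 862. -161.  405.]
scene 405 309 [ 835. -175.  416.] [ 763. -185.  405.] [ 881. -154.  425.]
scene 425 326 [ 860. -167.  433.] [ 761. -184.  425.] [ 880. -143.  444.]
scene 445 46 [ 770. -182.  455.] [ 765. -184.  445.] [ 773. -175.  465.]
```

Request:
move_arm --targets "1.5 3.8 0 0 0 0.1 1;1.5 3.9 0 0 0 0.1 1;1.5 3.9 0 0 0 0.1 1;1.5 3.9 0 0 0 0.1 1;1.5 3.9 0 0 0 0.1 1"

```text
clock: 0.52
tool_pos: [315.5, -326.8, 230.9]
eef_rot: [-2.803, -1.417, 0.0]
force: [-0.1, -1.0, -0.0]
opening: 85.2
finger_force: 0.0
```

Request:
move_arm --targets "1.5 3.9 0 0 0 0 1;1.5 3.9 0 0 0 0 1;1.5 3.9 0 0 0 0 1;1.5 3.9 0 0 0 0 1;1.5 3.9 0 0 0 0 1"

```text
clock: 0.93
tool_pos: [390.3, -132.2, 231.3]
eef_rot: [2.807, 1.411, 0.0]
force: [1.7, -0.8, 0.4]
opening: 85.1
finger_force: 0.0
```

Request:
move_arm --targets "1.5 3.9 0 0 0 0 1;1.5 3.9 0 0 0 0 1;1.5 3.8 0 0 0 0 1;0 0 0 0 0 0 1"

```text
clock: 1.27
tool_pos: [436.3, -12.4, 231.1]
eef_rot: [-2.801, -1.419, -0.002]
force: [-0.8, -0.7, 1.6]
opening: 85.2
finger_force: 0.0
```

Request:
move_arm --targets "-0.1 -0.45 -3.9 0 0 -0.12 1;0 0 -3.9 0 0 -0.12 1;0 0 -3.0 0 0 -0.12 1;0 0 0 0 0 -0.12 1;0 0 0 0 0 -0.12 1"

```text
clock: 1.68
tool_pos: [432.9, -22.7, 121.2]
eef_rot: [-3.098, -0.51, 0.006]
force: [-0.1, 0.6, 1.9]
opening: 85.5
finger_force: 0.0
```

Run:
```python
from h import *
print(get_state()["tool_pos"],viewer.camera_params("wrist"))
a,_=viewer.camera("wrist"); b,_=viewer.camera("scene")
cv2.imwrite("pics/w1.png",cv2.resize(np.hstack([a,b]),(800,300)))
```

```text
[432.94734711 -22.66887114 121.2120546 ] {'camera_matrix': array([[350.70567036,   0.        , 282.69994354],
       [  0.        , 350.70567036, 211.19459615],
       [  0.        ,   0.        ,   1.        ]]), 'hand_eye': array([[ 6.50623571e-04,  9.56344432e-01,  2.92241173e-01,
         7.48334991e+01],
       [ 9.99999776e-01, -5.76759241e-04, -3.38908224e-04,
         8.71002142e-01],
       [-1.55560196e-04,  2.92241328e-01, -9.56344594e-01,
        -1.42640645e+02],
       [ 0.00000000e+00,  0.00000000e+00,  0.00000000e+00,
         1.00000000e+00]])}
```

View pics/w1.png

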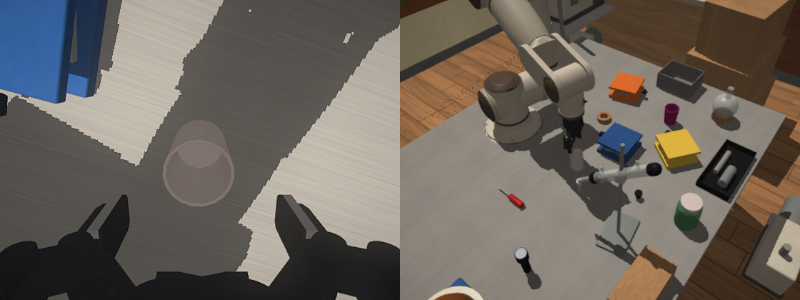

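The wrist view shows the open beaker centred between the fingers at (198,173). The command is about 4.5 mm off in y, so I correct that and then descend.

Request:
move_arm --targets "0.05 0.45 -1.5 0 0 0 1;0 0 -2.5 0 0 0 1;0 0 -2.5 0 0 0 1;0 0 -1.8 0 0 0 1;0 0 0 0 0 0 1"

```text
clock: 2.2
tool_pos: [432.9, -18.1, 37.5]
eef_rot: [-3.096, -0.525, 0.007]
force: [-0.4, -0.1, -1.4]
opening: 85.2
finger_force: 0.0
```

Request:
move_arm --targets "0 0 0 0 0 0 0.8;0 0 0 0 0 0 0.6;0 0 0 0 0 0 0.5;0 0 0 0 0 0 0.5;0 0 0 0 0 0 0.5"

```text
clock: 2.62
tool_pos: [435.7, -18.7, 42.1]
eef_rot: [3.097, 0.52, 0.004]
force: [-1.7, -0.4, 8.0]
opening: 55.6
finger_force: 63.5
```

Request:
move_arm --targets "0 0 1 0 0 0.05 0.5;0 0 2.5 0 0 0.1 0.5;0 0 2.5 0 0 0.12 0.5;0 0 2.5 0 0 0.12 0.5;0 0 1.5 0 0 0.12 0.5"

```text
clock: 3.03
tool_pos: [435.5, -18.6, 144.1]
eef_rot: [2.861, 1.293, 0.005]
force: [0.7, 0.2, -0.6]
opening: 55.4
finger_force: 63.7
```

Request:
move_arm --targets "0.3 0.8 0 0 0 0.12 0.5;0.4 1 0 0 0 0.12 0.5;0.4 1 0 0 0 0.12 0.5;0.4 1 0 0 0 0.12 0.5;0.4 1 0 0 0 0.12 0.5"

```text
clock: 3.45
tool_pos: [454.2, 30.0, 141.7]
eef_rot: [2.352, 2.081, 0.002]
force: [0.5, 0.8, -0.2]
opening: 55.7
finger_force: 63.7
```

Request:
move_arm --targets "0.4 1 0 0 0 0.12 0.5;0.4 1 0 0 0 0.12 0.5;0.4 1 0 0 0 0.12 0.5;0.4 1 0 0 0 0.12 0.5;0.4 1 0 0 0 0.12 0.5"

```text
clock: 3.87
tool_pos: [474.1, 80.1, 141.6]
eef_rot: [1.632, 2.683, 0.001]
force: [0.6, -0.7, -0.6]
opening: 55.5
finger_force: 63.7
```

Request:
move_arm --targets "0.4 1 0 0 0 0.12 0.5;0.4 1 0 0 0 0.12 0.5;0.4 1 0 0 0 0.12 0.5;0.4 1 0 0 0 0.12 0.5;0.4 1 0 0 0 0.12 0.5"

```text
clock: 4.28
tool_pos: [494.1, 130.1, 141.6]
eef_rot: [0.766, 3.045, 0.001]
force: [-0.2, 0.6, -0.5]
opening: 55.6
finger_force: 63.7
```

Request:
move_arm --targets "0.4 1 0 0 0 0.12 0.5;0.4 1 0 0 0 0.06 0.5;0.4 1 0 0 0 0 0.5;0.4 1 0 0 0 0 0.5;0 0 0 0 0 0 0.5"

```text
clock: 4.7
tool_pos: [510.3, 171.0, 140.8]
eef_rot: [0.502, 3.1, 0.001]
force: [0.2, -0.3, -0.9]
opening: 55.5
finger_force: 63.8
```

Run:
```python
from h import *
s=get_state();print(s["tool_pos"],s["eef_rot"],s["joints"].round(2),s["force"])
im,d,w=world("scene"); print("x")
cv2.imwrite("pics/s2.png",im)
hsv=cv2.cvtColor(im,cv2.COLOR_BGR2HSV)
```

```text
[510.30805393 171.04706443 140.8351872 ] [5.02156024e-01 3.10035491e+00 9.08166923e-04] [ 0.18  0.12  1.66  0.    1.36 -1.07] [ 0.17436764 -0.34360158 -0.92920555]
x
```

View pics/s2.png

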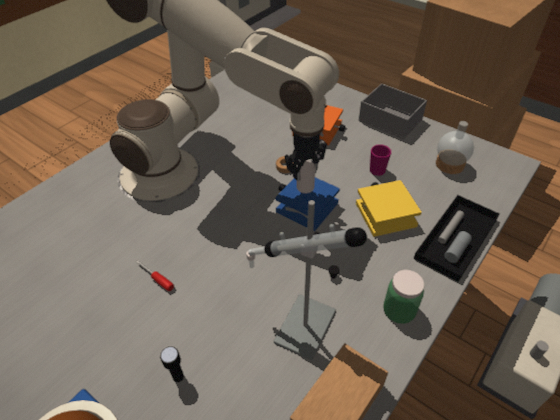

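The receiver is held upright above the blue plate. I finish the alignment and lower it.

Request:
move_arm --targets "0.3 0.5 0 0 0 0.1 0.5;0.4 0.5 0 0 0 0.1 0.5;0 0 -1.0 0 0 0.1 0.5;0 0 -1.0 0 0 0.1 0.5;0 0 0 0 0 0 0.5"

```text
clock: 5.17
tool_pos: [515.8, 179.1, 118.8]
eef_rot: [0.132, -3.137, 0.001]
force: [-0.9, -0.0, -1.3]
opening: 55.4
finger_force: 63.8
```

Request:
move_arm --targets "0 0 -0.4 0 0 0 0.5;0 0 -0.2 0 0 0 0.5;0 0 0 0 0 0 0.5;0 0 0 0 0 0 0.5"

```text
clock: 5.5
tool_pos: [516.7, 179.5, 114.6]
eef_rot: [-0.123, 3.139, -0.0]
force: [0.3, 0.4, -1.3]
opening: 55.3
finger_force: 63.8
```

Request:
move_arm --targets "0 0 -0.1 0 0 0 0.5;0 0 -0.1 0 0 0 0.5;0 0 0 0 0 0 0.5"

```text
clock: 5.75
tool_pos: [516.6, 179.5, 112.2]
eef_rot: [0.125, -3.139, 0.0]
force: [0.0, -0.4, -1.0]
opening: 55.3
finger_force: 63.8
```

Request:
move_arm --targets "0 0 -0.1 0 0 0 0.5;0 0 -0.05 0 0 0 0.5;0 0 0 0 0 0 0.5"

```text
clock: 6.0
tool_pos: [516.9, 179.6, 112.1]
eef_rot: [-0.126, 3.138, -0.0]
force: [-5.0, -0.9, 16.0]
opening: 55.5
finger_force: 65.1
```

Contact made. Release and lift away.

Request:
move_arm --targets "0 0 0.05 0 0 0 0.6;0 0 0 0 0 0 0.75;0 0 0 0 0 0 1;0 0 0 0 0 0 1;0 0 0 0 0 0 1"

```text
clock: 6.42
tool_pos: [516.6, 179.6, 111.1]
eef_rot: [0.126, -3.139, 0.0]
force: [-0.4, 0.7, -0.3]
opening: 85.1
finger_force: 0.0
```

Request:
move_arm --targets "0 0 2 0 0 0 1;0 0 3 0 0 0 1;0 0 3 0 0 0 1;-3 0 3 0 0 0 1;-4 0 0 0 0 0 1"

```text
clock: 6.83
tool_pos: [449.3, 179.7, 225.3]
eef_rot: [-0.124, 3.133, 0.001]
force: [-0.0, 1.0, 2.2]
opening: 85.5
finger_force: 0.0
```

Request:
move_arm --targets "-4 0 0 0 0 0 1;-4 0 0 0 0 0 1;-4 0 0 0 0 0 1;0 0 0 0 0 0 1;0 0 0 0 0 0 1"

```text
clock: 7.25
tool_pos: [326.1, 179.7, 221.4]
eef_rot: [-0.128, 3.137, 0.001]
force: [0.9, 0.0, 0.5]
opening: 85.3
finger_force: 0.0
```

```bash
cat >> h.py <<'E'
def wristworld():
    s=get_state(); im,d=viewer.camera("wrist"); p=viewer.camera_params("wrist")
    K=np.array(p["camera_matrix"]);v,u=np.mgrid[:420,:560]
    c=np.stack([(u-K[0,2])/K[0,0]*d,-(v-K[1,2])/K[1,1]*d,-d,np.ones_like(d)],-1)
    t=(c@np.array(p["hand_eye"]).T)[...,:3]
    w=t@cv2.Rodrigues(s["eef_rot"])[0].T+s["tool_pos"]; w[d==0]=np.nan
    return im,d,w
def jackrec(w,im,jx,jy,R=105):
    hsv=cv2.cvtColor(im,cv2.COLOR_BGR2HSV); z=w[...,2]
    near=(abs(w[...,0]-jx)<R)&(abs(w[...,1]-jy)<R)
    m=near&(abs(z-70)<6)&(hsv[...,0]>100)&(hsv[...,0]<130)&(hsv[...,1]>90)
    m=cv2.morphologyEx(m.astype(np.uint8),cv2.MORPH_OPEN,np.ones((2,2)))>0
    p=w[m]; r=None
    if len(p)>20: r=cv2.minAreaRect(p[:,:2].astype(np.float32))
    q=w[near&(z>148)&(z<162)&(hsv[...,1]<90)]
    c=cv2.minEnclosingCircle(q[:,:2].astype(np.float32)) if len(q)>5 else None
    k=w[near&(z>20)&(z<56)&(hsv[...,2]<60)]
    print("plate",len(p),r,"rim",len(q),c,"knob",len(k),np.median(k,0) if len(k) else None)
E
python3 - <<'E'
from h import *
s=get_state();print(s["tool_pos"],s["eef_rot"],s["joints"].round(2))
for n in("top","scene"):
    im,d,w=world(n); print(n); jackrec(w,im,518,181); cv2.imwrite(f"pics/{n}3.png",im)
im2=cv2.imread("pics/scene3.png")
cv2.imwrite("pics/c3.png",np.hstack([cv2.resize(im2[80:280,200:400],(400,400)),cv2.resize(cv2.imread("pics/top3.png")[160:280,180:300],(400,400))]))
E
```

```text
[326.13976826 179.74678626 221.4375885 ] [-1.27790932e-01  3.13658443e+00  8.41596894e-04] [ 0.3  -0.29  1.87 -0.    1.56 -1.36]
top
plate 1017 ((494.30096435546875, 172.43560791015625), (203.47482299804688, 143.02151489257812), 6.196443557739258) rim 38 ((521.667236328125, 181.49649047851562), 27.342254638671875) knob 19 [448.76433593 110.77580505  22.03102952]
scene
plate 996 ((658.0804443359375, 62.99327087402344), (136.19346618652344, 512.6846923828125), 37.9980354309082) rim 101 ((520.9557495117188, 180.95742797851562), 29.649967193603516) knob 357 [534.26170559 123.92099193  23.13543265]
```

View pics/c3.png

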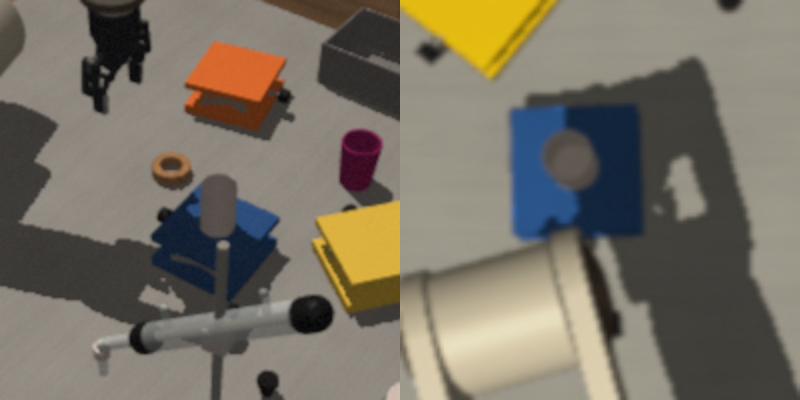

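The receiver stands upright near the plate centre, rim at (521,181). Now I fit the jack's yaw and the knob position better, using rays onto the z=70 plane in the first pictures.

```bash
cat >> h.py <<'E'
def ray(name,uv,z):
    p=viewer.camera_params(name);K=np.array(p["camera_matrix"]);T=np.linalg.inv(np.array(p["camera_from_world"]))
    uv=np.atleast_2d(np.array(uv,float)); c=np.stack([(uv[:,0]-K[0,2])/K[0,0],-(uv[:,1]-K[1,2])/K[1,1],-np.ones(len(uv))],1)
    r=c@T[:3,:3].T; o=T[:3,3]; return o+r*((z-o[2])/r[:,2])[:,None]
def plate(name,im,w,jx,jy,z=70,R=100):
    hsv=cv2.cvtColor(im,cv2.COLOR_BGR2HSV)
    m=(abs(w[...,0]-jx)<R)&(abs(w[...,1]-jy)<R)&(abs(w[...,2]-z)<8)&(hsv[...,0]>100)&(hsv[...,0]<130)&(hsv[...,1]>90)
    m=cv2.morphologyEx(m.astype(np.uint8),cv2.MORPH_OPEN,np.ones((3,3)))
    q=np.argwhere(m)[:,::-1]
    h=cv2.convexHull(q.astype(np.float32)).reshape(-1,2)
    r=cv2.minAreaRect(ray(name,h,z)[:,:2].astype(np.float32)); print(name,len(q),r)
    return r
E
python3 - <<'E'
from h import *
for n in("top","scene"):
    f=np.load(n+"0.npz"); im,w=f["im"],f["w"]; plate(n,im,w,518,181)
    # stand base
    hsv=cv2.cvtColor(im,cv2.COLOR_BGR2HSV)
    k=(w[...,0]>395)&(w[...,0]<440)&(abs(w[...,1]-170)<30)&(w[...,2]>25)&(w[...,2]<60)&(hsv[...,2]<70)
    q=np.argwhere(k)[:,::-1]; print("knob",len(q),ray(n,q.mean(0),48),np.nanmin(w[k],0),np.nanmax(w[k],0))
E
```

```text
top 1390 ((518.82861328125, 179.72230529785156), (149.6204376220703, 146.5897674560547), 3.1938087940216064)
knob 21 [[423.17408954 173.05295869  48.        ]] [416.8427202  164.28447128  35.36028798] [430.62903729 183.24269935  55.82625271]
scene 1512 ((519.9727172851562, 174.48580932617188), (153.3325653076172, 154.99801635742188), 3.293201208114624)
knob 31 [[420.6645148  167.06002635  48.        ]] [410.64404156 159.04054851  37.25409056] [428.0938851  176.86548896  56.60893183]
```

Jack centre is about (519,180) with yaw 3.3°, and the knob is at (421,174). I move above the knob and descend.

Request:
move_arm --targets "3 -0.6 0 0 0 -0.02 1;3.4 0 0 0 0 0 1;3.0 0 -2 0 0 0 1;0 0 -3 0 0 0 1;0 0 -3 0 0 0 1"

```text
clock: 7.77
tool_pos: [423.4, 173.1, 138.8]
eef_rot: [0.092, -3.139, 0.001]
force: [0.7, 0.4, -0.0]
opening: 85.4
finger_force: 0.0
```

Request:
move_arm --targets "0 0 -3 0 0 0 1;0 0 -2 0 0 0 1;0 0 -1 0 0 0 1;0 0 0 0 0 0 1;0 0 0 0 0 0 1"

```text
clock: 8.18
tool_pos: [421.8, 173.5, 81.0]
eef_rot: [0.094, -3.14, 0.0]
force: [-0.3, 0.2, 0.6]
opening: 85.4
finger_force: 0.0
```

Run:
```python
from h import *
s=get_state();print(s["tool_pos"],s["eef_rot"],s["joints"].round(2))
a,d,w=wristworld(); b,_=viewer.camera("scene")
cv2.imwrite("pics/w4.png",np.hstack([cv2.resize(a,(533,400)),cv2.resize(b[120:240,200:280],(267,400))]))
```

```text
[421.82161613 173.51819624  81.00129796] [ 9.39383060e-02 -3.13963075e+00  3.24056917e-04] [ 0.22  0.01  1.91 -0.    1.23 -1.41]
```

View pics/w4.png

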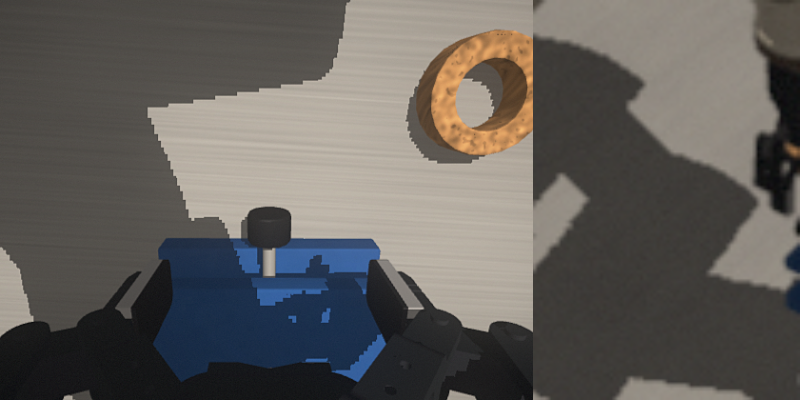

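The wrist view shows the knob at (268,228), centred between the fingers. I check its position from the depth.

Run:
```python
from h import *
a,d,w=wristworld()
f=560/533
for n,(u,v) in dict(knobouter=(268,212),knobmid=(268,228),knobinner=(268,243),screw=(268,262),plateedgeL=(190,280),plateedge=(340,284),fingerL=(150,290),fingerR=(385,290)).items():
    u,v=int(u*f),int(v*f);print(n,w[v,u].round(1))
q=w[200:262,250:320]; k=q[(q[...,2]>42)&(q[...,2]<58)]; print(len(k),k.min(0),k.max(0))
```

```text
knobouter [411.2 171.4  39.5]
knobmid [416.6 171.7  51.5]
knobinner [425.7 172.3  51.7]
screw [442.4 173.2  42.4]
plateedgeL [446.1 130.5  61.6]
plateedge [440.6 212.1  66.4]
fingerL [415.9 129.7 119.7]
fingerR [412.6 214.9 116.8]
1447 [410.30290512 160.00266     42.01217729] [433.74232855 184.70745249  52.27475599]
```

Request:
move_arm --targets "-0.15 -0.1 -2 0 0 0 1;0 0 -2 0 0 0 1;0 0 -1.5 0 0 0 1;0 0 -0.7 0 0 0 1;0 0 0 0 0 0 1"

```text
clock: 8.75
tool_pos: [419.5, 172.5, 18.3]
eef_rot: [0.095, -3.139, 0.0]
force: [-0.5, -0.5, -0.1]
opening: 85.6
finger_force: 0.0
```

Request:
move_arm --targets "0 0 0 0 0 0 0.75;0 0 0 0 0 0 0.5;0 0 0 0 0 0 0.35;0 0 0 0 0 0 0.3;0 0 0 0 0 0 0.25"

```text
clock: 9.17
tool_pos: [420.0, 172.6, 19.2]
eef_rot: [-0.095, 3.139, 0.0]
force: [-0.6, 0.5, 5.3]
opening: 25.5
finger_force: 5.7
```

Request:
move_arm --targets "0 0 0 0 0 0 0.2;0 0 0 0 0 0 0.2;0 0 0 0 0 0 0.2"

```text
clock: 9.42
tool_pos: [420.0, 172.6, 19.4]
eef_rot: [-0.095, 3.139, -0.0]
force: [-3.3, -1.0, 9.7]
opening: 24.1
finger_force: 58.3
```

Knob held. I raise slightly to relieve the downward press and start dragging gently.

Request:
move_arm --targets "0 0 0.05 0 0 0 0.2;0.05 -0.2 0 0 0 0.005 0.2;0.1 -0.4 0 0 0 0.005 0.2;0.15 -0.6 0 0 0 0.005 0.2;0.2 -0.8 0 0 0 0.005 0.2"

```text
clock: 9.83
tool_pos: [424.8, 152.9, 19.5]
eef_rot: [-0.128, 3.139, 0.001]
force: [-1.9, 5.0, 2.6]
opening: 24.0
finger_force: 59.5
```

Request:
move_arm --targets "0.2 -0.8 0 0 0 0.005 0.2;0.2 -0.8 0 0 0 0.005 0.2;0.2 -0.8 0 0 0 0.005 0.2;0.2 -0.8 0 0 0 0.005 0.2;0.2 -0.8 0 0 0 0.005 0.2"

```text
clock: 10.25
tool_pos: [434.9, 112.5, 19.5]
eef_rot: [-0.167, 3.137, 0.001]
force: [-1.7, 3.9, 3.7]
opening: 23.9
finger_force: 59.5
```

Run:
```python
from h import *
s=get_state();p=s["tool_pos"];print(p,s["eef_rot"],s["force"],s["wrist_torque"])
im,d,w=world("scene"); c=(p[0]+97,p[1]+8)
plate("scene",im,w,*c); jackrec(w,im,*c)
cv2.imwrite("pics/s5.png",im)
```

```text
[434.88560868 112.45398061  19.49794616] [-1.66521299e-01  3.13679702e+00  9.01457842e-04] [-1.68229467  3.92882821  3.71692971] [0.85492889 0.1804523  0.45478174]
scene 1098 ((533.6761474609375, 120.97885131835938), (153.08177185058594, 153.0580596923828), 6.865520000457764)
plate 1061 ((627.8898315429688, 9.087265014648438), (130.61903381347656, 465.0267639160156), 29.064861297607422) rim 168 ((493.87847900390625, 104.8122329711914), 72.9123306274414) knob 363 [546.57843473  69.23712596  23.30809748]
```

View pics/s5.png

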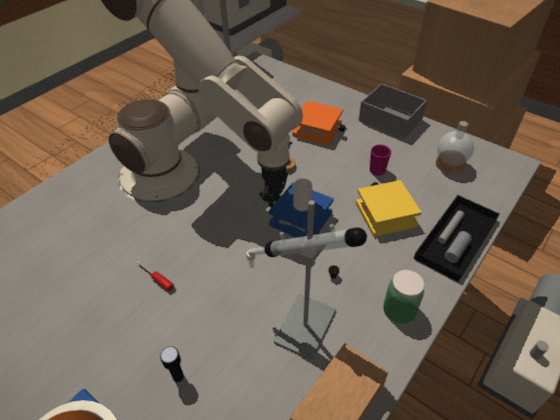

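The jack follows rigidly and the receiver is upright at (302,195). Continuing.

Request:
move_arm --targets "0.2 -0.8 0 0 0 0.005 0.2;0.2 -0.8 0 0 0 0.005 0.2;0.2 -0.8 0 0 0 0.005 0.2;0.2 -0.8 0 0 0 0.005 0.2;0.2 -0.8 0 0 0 0.005 0.2"

```text
clock: 10.72
tool_pos: [444.8, 72.7, 19.5]
eef_rot: [-0.205, 3.135, 0.001]
force: [-1.1, 6.1, 5.4]
opening: 24.1
finger_force: 59.7
```

Request:
move_arm --targets "0.2 -0.8 0 0 0 0.005 0.2;0.2 -0.8 0 0 0 0.005 0.2;0.2 -0.8 0 0 0 0.005 0.2;0.2 -0.8 0 0 0 0.005 0.2;0.2 -0.8 0 0 0 0.005 0.2"

```text
clock: 11.13
tool_pos: [454.8, 32.7, 19.5]
eef_rot: [-0.244, 3.132, 0.001]
force: [-2.4, 6.1, 5.9]
opening: 24.3
finger_force: 59.7
```

Request:
move_arm --targets "0.2 -0.8 0 0 0 0.005 0.2;0.2 -0.8 0 0 0 0.005 0.2;0.2 -0.8 0 0 0 0.005 0.2;0.2 -0.8 0 0 0 0.005 0.2;0.2 -0.8 0 0 0 0.005 0.2"

```text
clock: 11.55
tool_pos: [464.8, -7.3, 19.5]
eef_rot: [-0.284, 3.129, 0.001]
force: [-0.8, 7.0, 7.1]
opening: 23.9
finger_force: 59.8
```

Request:
move_arm --targets "0.2 -0.8 0 0 0 0.005 0.2;0.2 -0.8 0 0 0 0.005 0.2;0.2 -0.8 0 0 0 0.005 0.2;0.2 -0.8 0 0 0 0.005 0.2;0.2 -0.8 0 0 0 0.005 0.2"

```text
clock: 11.97
tool_pos: [474.8, -47.3, 19.5]
eef_rot: [-0.323, 3.125, 0.001]
force: [-0.6, 6.8, 6.6]
opening: 24.2
finger_force: 59.9
```

Request:
move_arm --targets "0.2 -0.8 0 0 0 0 0.2;0.2 -0.8 0 0 0 0 0.2;0.2 -0.8 0 0 0 0 0.2;0.2 -0.8 0 0 0 0 0.2;0.2 -0.8 0 0 0 0 0.2"

```text
clock: 12.38
tool_pos: [484.8, -87.2, 19.5]
eef_rot: [-0.322, 3.125, 0.001]
force: [-2.5, 6.5, 7.1]
opening: 23.9
finger_force: 59.9
```

Request:
move_arm --targets "0.2 -0.8 0 0 0 0 0.2;0.2 -0.8 0 0 0 0 0.2;0.2 -0.7 0 0 0 0 0.2;0.1 -0.4 0 0 0 0 0.2;0 -0.2 0 0 0 0 0.2"

```text
clock: 12.8
tool_pos: [492.0, -116.4, 19.5]
eef_rot: [-0.322, 3.125, 0.001]
force: [0.2, 7.9, 6.1]
opening: 24.1
finger_force: 59.8
```

```bash
cat >> h.py <<'E'
def circ(q):
    from scipy.optimize import least_squares
    f=lambda p:np.hypot(q[:,0]-p[0],q[:,1]-p[1])-27
    return least_squares(f,q[:,:2].mean(0),loss="soft_l1").x
def meas(tag):
    s=get_state();p=s["tool_pos"];print(p,s["eef_rot"],s["force"])
    a=2*np.arctan2(s["eef_rot"][1],s["eef_rot"][0])-np.pi/2
    yaw=(a-np.pi/2+np.pi/2)%np.pi-np.pi/2; print("tool yaw deg",np.degrees(yaw))
    c=p[:2]+99*np.array([np.cos(yaw),np.sin(yaw)]); print("jack by tool",c)
    for n in("scene","top"):
        im,d,w=world(n); plate(n,im,w,*c)
        hsv=cv2.cvtColor(im,cv2.COLOR_BGR2HSV); z=w[...,2]
        m=(np.hypot(w[...,0]-c[0]-2,w[...,1]-c[1]-1)<48)&(z>146)&(z<163)
        q=np.argwhere(m)[:,::-1]; 
        if len(q)>8:
            h=cv2.convexHull(q.astype(np.float32)).reshape(-1,2); r=ray(n,h,155); print(n,"rim",len(q),cv2.minEnclosingCircle(r[:,:2].astype(np.float32)),circ(w[m]))
        t=w[(np.hypot(w[...,0]-619,w[...,1]+207)<14)&(z>172)&(z<200)]
        if len(t): print(n,"tube",len(t),np.median(t,0))
        cv2.imwrite(f"pics/{tag}_{n}.png",im)
E
python3 - <<'E'
from h import *
meas("m6"); a=cv2.imread("pics/m6_scene.png");b=cv2.imread("pics/m6_top.png")
cv2.imwrite("pics/c6.png",np.hstack([cv2.resize(a[170:310,190:330],(400,400)),cv2.resize(b[120:280,250:410],(400,400))]))
E
```

```text
[ 491.98282013 -116.40756197   19.46576594] [-3.21683950e-01  3.12471497e+00  7.45991641e-04] [0.20584639 7.85446807 6.06472953]
tool yaw deg 11.755587705186183
jack by tool [588.90635532 -96.23757615]
scene 1300 ((589.8588256835938, -97.7039566040039), (152.36463928222656, 152.7139434814453), 12.339932441711426)
scene rim 82 ((588.3502197265625, -94.14114379882812), 29.739025115966797) [591.05409424 -94.0586683 ]
scene tube 23 [ 624.00723106 -209.54814358  189.5527766 ]
top 519 ((602.2616577148438, -89.69798278808594), (122.88706970214844, 149.7330780029297), 12.59726619720459)
top rim 21 ((598.244140625, -91.55267333984375), 25.859342575073242) [589.9851605  -91.42692391]
top tube 4 [ 617.04418269 -202.61980842  191.31131772]
```

View pics/c6.png

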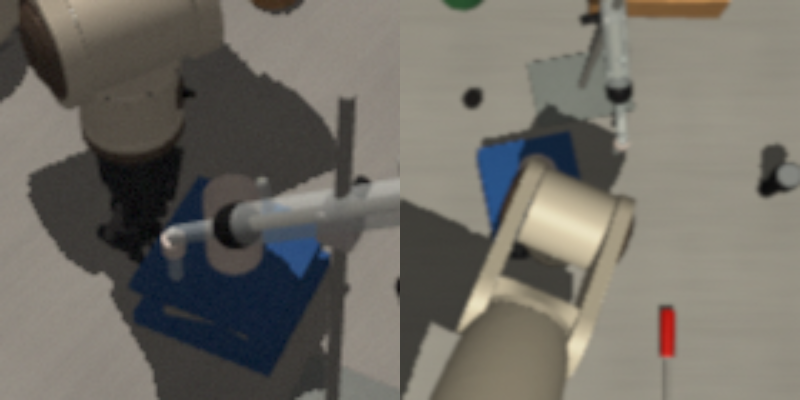

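The tip is about (30,-112) mm from the receiver's mouth, and yaw is 12°, which is good. Before the last stretch I check the wrist's clearance to the condenser by shifting the measured arm points to the goal pose.

Run:
```python
from h import *
from scipy.spatial import cKDTree
tcp=get_state()["tool_pos"][:2]
W={n:world(n) for n in("top","scene")}
A=np.vstack([w[(np.hypot(w[...,0]-tcp[0],w[...,1]-tcp[1])<170)&(w[...,2]>165)] for _,_,w in W.values()])
# condenser/stand from start pictures (arm far away)
C=np.vstack([f["w"][(f["w"][...,0]>600)&(f["w"][...,1]>-240)&(f["w"][...,1]<-120)&(f["w"][...,2]>165)] for f in(np.load("top0.npz"),np.load("scene0.npz"))])
near=cKDTree(C).query(A)[0]; A=A[near>12]
s=get_state()
for k in(0,.25,.5,.75,1.):
    a=np.radians(-10.4*k);R=np.array([[np.cos(a),-np.sin(a)],[np.sin(a),np.cos(a)]])
    B=A.copy();B[:,:2]=(A[:,:2]-tcp)@R.T+tcp+k*np.array([30,-112.5])
    D,i=cKDTree(C).query(B);j=D.argmin();print(k,len(A),D[j],B[j].round(),C[i[j]].round(), "max x of arm",B[:,0].max(),B[B[:,0].argmax()].round())
```

```text
0 10628 99.15849804711 [ 531. -145.  215.] [ 615. -196.  219.] max x of arm 569.9318002007976 [570. -72. 348.]
0.25 10628 78.22885757199045 [ 544. -166.  226.] [ 614. -199.  224.] max x of arm 579.3511234220819 [ 579. -104.  348.]
0.5 10628 59.836114963809656 [ 554. -187.  232.] [ 610. -208.  232.] max x of arm 588.6115333645705 [ 589. -136.  351.]
0.75 10628 47.619061860536085 [ 562. -206.  233.] [ 610. -208.  232.] max x of arm 597.7062518522431 [ 598. -168.  351.]
1.0 10628 39.12377265741048 [ 578. -208.  256.] [ 610. -208.  232.] max x of arm 606.629636272995 [ 607. -200.  351.]
```

Clearance is about 39 mm, so I proceed.

Request:
move_arm --targets "0.1 -0.3 0 0 0 0 0.2;0.2 -0.6 0 0 0 0 0.2;0.2 -0.75 0 0 0 0 0.2;0.2 -0.75 0 0 0 0 0.2;0.2 -0.75 0 0 0 0 0.2"

```text
clock: 13.42
tool_pos: [500.7, -147.5, 19.5]
eef_rot: [0.323, -3.125, -0.001]
force: [-2.3, 8.8, 8.8]
opening: 24.3
finger_force: 60.1
```

Request:
move_arm --targets "0.2 -0.75 0 0 0 0 0.2;0.2 -0.75 0 0 0 0 0.2;0.2 -0.75 0 0 0 0 0.2;0.2 -0.75 0 0 0 0 0.2;0.2 -0.75 0 0 0 0 0.2"

```text
clock: 13.83
tool_pos: [510.7, -185.0, 19.5]
eef_rot: [0.323, -3.125, -0.001]
force: [-2.3, 8.7, 10.0]
opening: 24.5
finger_force: 60.1
```

Request:
move_arm --targets "0.2 -0.75 0 0 0 0 0.2;0.2 -0.75 0 0 0 0 0.2;0.2 -0.75 0 0 0 0 0.2;0.2 -0.6 0 0 0 0 0.2;0.2 -0.5 0 0 0 0 0.2"

```text
clock: 14.25
tool_pos: [520.7, -218.7, 19.5]
eef_rot: [0.322, -3.125, -0.001]
force: [-3.1, 8.3, 11.6]
opening: 24.0
finger_force: 60.3
```

Request:
move_arm --targets "0.1 -0.5 0 0 0 0 0.2;0.1 -0.4 0 0 0 0 0.2;0 -0.1 0 0 0 0 0.2;0 0 0 0 0 0 0.2"

```text
clock: 14.58
tool_pos: [522.9, -228.8, 19.5]
eef_rot: [-0.322, 3.125, 0.0]
force: [0.9, 2.6, 7.0]
opening: 24.0
finger_force: 59.8
```

Run:
```python
from h import *
meas("m7"); a=cv2.imread("pics/m7_scene.png");b=cv2.imread("pics/m7_top.png")
cv2.imwrite("pics/c7.png",np.hstack([cv2.resize(a[190:330,190:330],(400,400)),cv2.resize(b[120:280,250:410],(400,400))]))
```

```text
[ 522.94145358 -228.77205291   19.48942154] [-3.22041911e-01  3.12465166e+00  2.70376194e-04] [0.87832129 2.60383915 7.020754  ]
tool yaw deg 11.768814029821566
jack by tool [ 619.86033009 -208.57969353]
scene 2029 ((620.50732421875, -209.2095489501953), (151.9310302734375, 151.04112243652344), 12.403459548950195)
scene rim 144 ((623.8428955078125, -207.2379608154297), 31.078645706176758) [ 621.0594907  -205.91947594]
scene tube 23 [ 624.29365579 -210.03323904  189.60521902]
top 497 ((646.5222778320312, -167.93231201171875), (104.65789031982422, 201.3389129638672), 53.613616943359375)
top rim 21 ((628.46142578125, -191.4506378173828), 25.874736785888672) [ 620.97767924 -203.58243398]
```

View pics/c7.png

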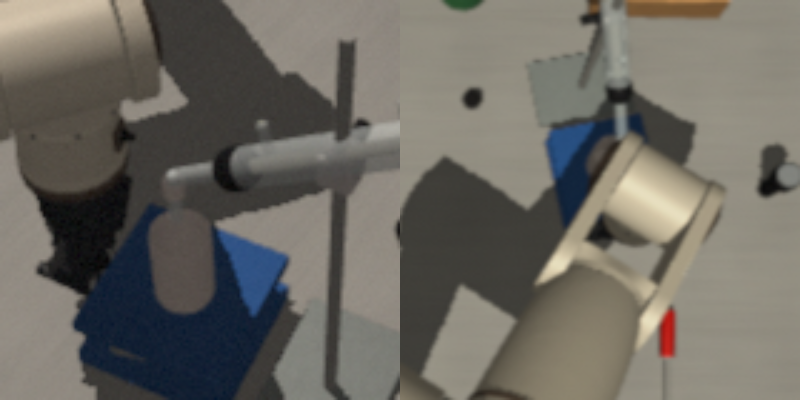

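The receiver's mouth is at (621,-206), against the tip at about (620,-206). The picture shows the tube end right over the mouth. I release and retreat.

Request:
move_arm --targets "0 0 0 0 0 0 0.35;0 0 0 0 0 0 0.6;0 0 0 0 0 0 1;0 0 0 0 0 0 1;0 0 0 0 0 0 1"

```text
clock: 15.1
tool_pos: [522.6, -228.9, 19.1]
eef_rot: [0.322, -3.125, 0.0]
force: [-0.5, 0.6, -0.5]
opening: 76.5
finger_force: 0.0
```

Request:
move_arm --targets "-1 -0.2 0 0 0 0 1;-2 -0.4 0 0 0 0 1;-2 -0.4 0 0 0 0 1;-2 -0.2 2 0 0 0 1;-1 0 3 0 0 0 1"

```text
clock: 15.52
tool_pos: [439.0, -240.1, 67.2]
eef_rot: [0.32, -3.121, -0.006]
force: [0.0, -0.2, 0.6]
opening: 85.2
finger_force: 0.0
```

Request:
move_arm --targets "-2 0 3 0 0 0 1;-3 0 3 0 0 0 1;-3 0 3 0 0 0 1;-1 0 1 0 0 0 1;0 0 0 0 0 0 1"

```text
clock: 15.93
tool_pos: [352.3, -241.6, 171.0]
eef_rot: [-0.319, 3.122, -0.007]
force: [1.3, -0.7, 0.1]
opening: 85.1
finger_force: 0.0
```

Run:
```python
from h import *
s=get_state();print(s["tool_pos"],s["clock"])
for n in("scene","top"):
    im,d,w=world(n); plate(n,im,w,619,-208); z=w[...,2]
    q=w[(np.hypot(w[...,0]-621,w[...,1]+206)<48)&(z>146)&(z<163)]; print("rim",len(q),circ(q))
    t=w[(np.hypot(w[...,0]-619,w[...,1]+207)<14)&(z>172)&(z<200)]; print("tube",len(t),np.median(t,0) if len(t) else "")
    cv2.imwrite(f"pics/f_{n}.png",im)
```

```text
[ 352.34575158 -241.60993386  171.0387891 ] 15.9333
scene 2027 ((620.6301879882812, -209.32847595214844), (152.0520782470703, 151.28981018066406), 12.423254013061523)
rim 137 [ 621.0897634  -205.85938232]
tube 23 [ 623.89582034 -210.04090567  187.73381677]
top 1069 ((619.3116455078125, -204.1641845703125), (150.36781311035156, 150.4812469482422), 12.029322624206543)
rim 44 [ 622.4448966  -203.04568174]
tube 4 [ 617.04048823 -202.61744033  188.82765624]
```

View pics/f_scene.png

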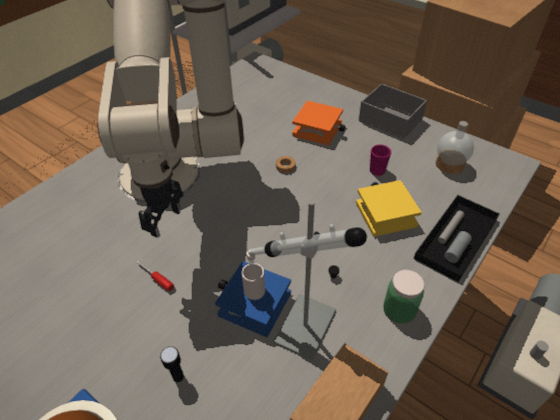

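The receiver stands at (253,280) on the blue jack under the tip, the knob at (224,285) faces away from the stand, and the bystanders are where they were.

```bash
python3 -c "
from bench import bot
print(bot.job_done())"
```

```text
the job is handed in; nothing more can be done
None
```

I handed the job in at about 16 s: the receiver stands upright on the blue jack, its mouth within about 3 mm of the drip tip by my camera measurements, and the jack is square to the stand to within about 1° with its knob facing away; the hand-in returned no verdict.

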